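Free the round blank from its hold-down

ROBOT

A 6-joint arm with a two-finger parallel gripper is mounted at the origin on a cart in front of the work surface, level with it; the furniture and walls round the work are solid. World frame = base frame: x ahead of the robot, y to its left, z up, the work surface at z = 0. Lengths are in m, angles in rad, forces in N, time in s.
With the tool pointing down it reaches from about 0.4 to 0.825 m from the base axis. Payload 7 kg.
Tool frame: the origin (TCP) lies midway between the tips of the shut fingers; the grasp point (between the pads) lies 19 mm behind it; z points along the fingers, y is the direction in which the jaws open and shut (so a half turn about z gives the same grasp; the last joint's range is limited). The gripper opens to 85 mm and grips with 20 to 120 N. Pads are 22 mm wide; open, the fingers measure 114 mm over their backs; the gripper's body (76 mm by 85 mm) begins 54 mm behind the grasp point. The pads swing forward as they close: fully open they stand 13 mm farther back than shut.
Start: joints at [-1.049, 0.359, 0.012, 0, -1.224, -0.288], TCP at [0.156, -0.657, 0.231] pointing down, gripper open.
Joint ranges: [-3.07, 3.07], [-1.43, 2.12], [-1.02, 1.25], [-3.03, 1.67], [-3.05, -0], [-3.03, 3.03]. Speed limits (rad/s): [2.39, 2.39, 3.01, 3.14, 3.14, 3.14].

INTERFACE

Orientations are given as a unit quaternion [x, y, z, w].
In Python, from station import robot gives the robot as it stands.
- The arm moves only by the shell command python3 -m handwheel 'ROWS' [OPENING]. ROWS is text: rows parted by semicolons, each of 6 numbers parted by spaces: the shift along the tool's x, y, z in m, then the turn, a rotation vector about the tool's x, y, z in rad. A call has 1 to 8 rows; each row is the pose to reach, as a shift and turn from the pose measured when the call began, along the tool's axes at that moment; what a row does not reach only later rows make up. A row lasts 1/8 s, in which the tool goes at most 62.5 mm and 10.7 degrees, less where a joint would pass 70% of its speed; a pose out of reach is approached as far as the arm can. A call with a gripper value outside its range is refused whole. OPENING is the finger opening in m, from 0 to 0.0854, set as the call begins (- or left out, the last holds). The fingers move at their own pace and stop on an object; the grip force is fixed at half the most. Time passes only in rows, so rows that repeat a pose let the fingers close. It gives the time, the measured TCP pose, the force and the opening at its end, in the units of the state.
- robot.get_state(): the state, without advancing time (a new reading comes with each control period).
- robot.snapshot(name): name is "side" or "top" or "wrist"; returns a dict with "color" (384x512x3 uint8, red, green, blue), "depth" (384x512 float32, m along the optical axis (not along the pixel's ray), 0 where there is no reading), "intrinsics" (3x3 intrinsics, pixels), "cam_to_world" (4x4, takes a point from camera to world coordinates); the wrist camera has in their place "hand_eye" (4x4, takes a point from camera to tool coordinates, whose origin is the TCP and whose axes are the flange's). Camera axes: x right, y up, looking along -z (the intrinsics and any distortion apply to the point x, -y, -z); pixel columns grow to the right and rows downward; lengths in m; the calibration is good to about 2 mm. A picture is of the moment at which its call begins: read the wrist's pose just before it.
- robot.finish_job(): hands the job in, once; it reports no verdict.
The state is a dict: "t": time; "joint_positions": joint angles; "joint_vel": joint speeds; "tau": joint torques, N m; "tool_pos": TCP position; "tcp_rot": TCP orientation; "force": force on the tool from outside, world axes, zero at the start; "wrist_torque": the same for the moment, N m; "opening": finger opening in m.
Only numpy, scipy, OpenCV 4.12 (cv2) and the standard library are available. Lean on these libraries where they do the work, as an engineer would, in place of code of your own. Each camera call takes 0.05 s, during which the arm holds its last target. There are 200 camera calls.

TASK

Two small work fixtures on the bench each hold a brass blank under a sprung hold-down finger. On the fixture with the round blank, first lift the finger by its black knob until it flips over and stays up by itself, the blank still in its place; then take out the round blank and lay it flat on the square steel bench block, wholly on its top. Leave the finger up.

Things in the scene. Friction and masses are not known exactly. Their poses are not given: they have to be found in the camera images.
- fixture_a: grey hold-down fixture with the ROUND blank, fixed to the bench (its twin holds a square one). Base 140x64x12 mm. Origin: on the bench under the centre of the pedestal the blank lies on; z up. Pedestal 28 mm wide, top at z=32 mm, with a 2.5 mm high stub, 8 mm wide, loose in the blank's hole. Finger hinge at x=+70, z=48 mm, axis along y, between two cheeks at x=58 to 82 mm, 52 mm wide with the springs outside, up to z=62 mm
- finger_a (a joint): angle of that fixture's finger, rad: 0 = down, its foot pressing the blank's edge on the hinge side; grows as it is lifted; 1.8 = open stop, leaning back past upright. Over-centre spring: below about 0.9 it pulls the finger down (about 3.5 N at the foot), beyond it throws it open to the stop and keeps it there. The finger is a steel strap 14 mm wide, its top 51 mm above the bench when down
- knob_a (a point): centre of the black knob on that finger: a cylinder 16 mm in diameter, 26 mm long, lying along the fixture's y on a thin 18 mm stem above the strap. With the finger down it is at x=+22, y=0, z=75 mm in the fixture's frame. It can be pinched from above across its two ends (along y); it then goes round the hinge in an arc of 55 mm radius, up and towards the fixture's +x, turning in the grip
- round_blank_center (a point): centre (half-way up) of the round brass blank, a flat disc 46 mm in diameter, 6 mm thick, with a 12 mm hole, 50 to 105 g. It starts on the pedestal, its underside 32 mm above the bench, and overhangs the pedestal by 9 mm all round: grip it by its edge from above, along the fixture's y once the finger is up, and lift it straight off the stub
- bench_block: plain square dark steel block, 90 x 90 mm, 22 mm high, fixed on the bench to the left of the fixtures. Origin at the centre of its underside; its sides run along its x and y. Mind the lamp head that hangs behind it: world x over 0.63 m, y from -0.23 to -0.02 m, from 0.32 m above the bench upwards; carry the arm past in front of it, near the robot
Not all that is in view belongs to the job. Leave any red look-alike of the part that bears round_blank_center alone.

How it is judged:
By the outcome, as a careful person would: the job done as asked, in the order asked, and still so for the second after the job is handed in, with the robot touching nothing.
It also fails if it takes over 45 s, if anything falls off the work surface, if the arm or the gripper's body presses on something with over 40 N, if the wrist force passes 120 N, or if a joint passes its speed limit or range.

## Working session

There is one attempt and no reset: what is moved stays moved. The work goes in short steps, Python scripts to look and compute and a shell command to move; the robot and the scene stay as the last step left them, time stands still between calls to the robot, and variables do not carry over. Pictures are saved under pics/ and viewed, about 8 in all and at most 12, crops included, and the job is handed in when it is done.

```bash
mkdir -p pics; cat > h.py <<'E'
import numpy as np,cv2
from scipy.spatial.transform import Rotation as R
from station import robot
def snap(n):
    s=robot.get_state(); d=robot.snapshot(n)
    if n=='wrist':
        T=np.eye(4);T[:3,:3]=R.from_quat(s['tcp_rot']).as_matrix();T[:3,3]=s['tool_pos']
        d['cam_to_world']=T@d['hand_eye']
    return d
def ray(d,u,v):
    K=np.array(d['intrinsics']);M=np.array(d['cam_to_world'])
    r=np.array([(u-K[0,2])/K[0,0],-(v-K[1,2])/K[1,1],-1.]);return M[:3,3],M[:3,:3]@r
def onz(d,u,v,z):
    o,r=ray(d,u,v);return o+r*(z-o[2])/r[2]
def cloud(d):
    o,_=ray(d,0,0);K=np.array(d['intrinsics']);M=np.array(d['cam_to_world'])
    v,u=np.mgrid[:384,:512];D=d['depth']
    p=np.stack([(u-K[0,2])/K[0,0]*D,-(v-K[1,2])/K[1,1]*D,-D],-1)
    return p@M[:3,:3].T+M[:3,3]
def save(d,f): cv2.imwrite(f,d['color'][:,:,::-1])
def rel(p,s=None):
    "world point -> tool shift"
    s=s or robot.get_state();return R.from_quat(s['tcp_rot']).inv().apply(np.array(p)-s['tool_pos'])
E
python3 - <<'E'
from h import *
import pickle
s=robot.get_state();print(s)
for n in('top','side'):
    d=snap(n);save(d,f'pics/{n}0.png');pickle.dump(d,open(n+'.pkl','wb'));print(n,d.keys(),np.round(d['cam_to_world'],3).tolist(),d['intrinsics'])
E
```

```text
{'t': 0.0, 'joint_positions': array([-1.04888793e+00,  3.59422838e-01,  1.10453093e-02, -3.52154551e-04,
       -1.22408704e+00, -2.88135434e-01]), 'joint_vel': array([ 0.00130578,  0.00041647, -0.00074642, -0.00011136, -0.00036619,
       -0.00095754]), 'tau': array([ 2.69750730e-03, -5.83313692e+01,  2.93436635e+01,  6.93603471e+00,
       -5.66456220e-03,  7.92297385e-06]), 'tool_pos': array([ 0.15624841, -0.65616871,  0.23033417]), 'tcp_rot': array([-1.16560899e-01,  9.93183182e-01,  8.31869756e-04, -1.76520659e-04]), 'force': array([-0.88692064, -0.75081321,  0.31798008]), 'wrist_torque': array([ 0.00825197, -0.01057703,  0.00462823]), 'opening': 0.08583760547203574}
top dict_keys(['color', 'depth', 'intrinsics', 'cam_to_world']) [[-0.01, 0.994, -0.104, 0.426], [-1.0, -0.012, -0.013, -0.342], [-0.014, 0.104, 0.994, 1.057], [0.0, 0.0, 0.0, 1.0]] [[452.75576742   0.         250.38911502]
 [  0.         452.75576742 188.25233915]
 [  0.           0.           1.        ]]
side dict_keys(['color', 'depth', 'intrinsics', 'cam_to_world']) [[0.968, 0.179, -0.177, 0.351], [-0.251, 0.64, -0.726, -0.952], [-0.017, 0.747, 0.664, 0.644], [0.0, 0.0, 0.0, 1.0]] [[349.91406326   0.         262.33878844]
 [  0.         349.91406326 189.99223498]
 [  0.           0.           1.        ]]
```

View pics/top0.png

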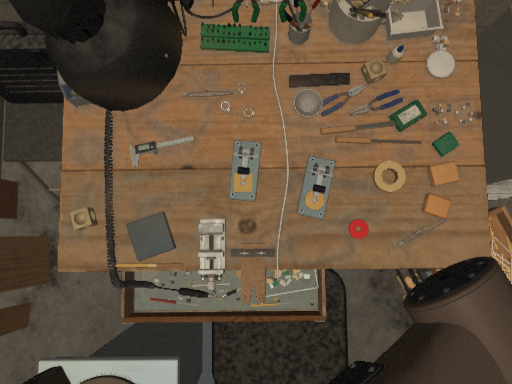

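View pics/side0.png

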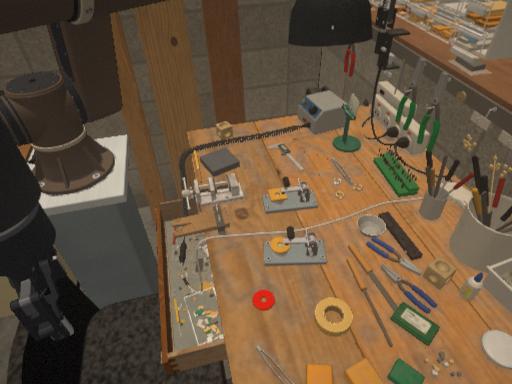

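Candidates in the top view: round blank on the right-hand fixture (315,200). Look-alikes are the square blank on the twin (243,183), the red disc (358,229) and the yellow tape ring (390,176). The steel block is at (151,236); the vise at (211,250) is another obstacle. I choose (315,200) and will measure it and check a crop.

```bash
python3 - <<'E'
from h import *
import pickle
d=pickle.load(open('top.pkl','rb'));c=d['color'];P=cloud(d)
hsv=cv2.cvtColor(c,cv2.COLOR_RGB2HSV)
cv2.imwrite('pics/crop1.png',cv2.resize(c[120:270,120:370,::-1],None,fx=3.2,fy=3.2,interpolation=cv2.INTER_CUBIC))
z=P[...,2]
def rect(m,box,h,name):
    u0,v0,u1,v1=box;mm=np.zeros(m.shape,np.uint8);mm[v0:v1,u0:u1]=m[v0:v1,u0:u1]*255
    mm=cv2.morphologyEx(mm,cv2.MORPH_OPEN,np.ones((2,2)))
    n,l,st,ce=cv2.connectedComponentsWithStats(mm);k=1+st[1:,4].argmax()
    pts=np.argwhere(l==k)[:,::-1]
    w=np.array([onz(d,u,v,h)[:2] for u,v in pts])*1000
    r=cv2.minAreaRect(w.astype(np.float32));print(name,len(pts),r,'medz',np.median(z[l==k]));return l==k
H,S,V=[hsv[...,i].astype(int) for i in range(3)]
print('hsv base',hsv[160,332],hsv[210,306],'brass',hsv[204,316],'block',hsv[236,151])
grey=(H>80)&(H<125)&(V>70)&(S>15)
rect(z>0.006,(290,145,345,225),.012,'fixA by z')
rect((grey)|(z>.009),(290,145,345,225),.012,'fixA')
b=rect((H>12)&(H<28)&(S>110)&(V>150)&(z>.028),(295,180,340,215),.038,'brass')
rect(z>.012,(120,205,180,265),.022,'block')
m=(V<40)&(z>.05);m2=rect(m,(300,160,335,205),.083,'knob')
print('knob cloud',np.median(P[m2],0))
E
```

```text
hsv base [ 18  68 102] [ 60  17 119] brass [ 18 148 177] block [53 13 81]
fixA by z 1659 ((534.5408325195312, -482.3870849609375), (64.15092468261719, 140.00390625), 76.88484191894531) medz 0.013985641921957725
fixA 1570 ((534.734130859375, -482.6640930175781), (63.427330017089844, 139.42884826660156), 77.05428314208984) medz 0.014294776227121053
brass 228 ((500.8642272949219, -474.31549072265625), (43.378387451171875, 39.6995964050293), 72.46443176269531) medz 0.03780413123488979
block 1574 ((425.7959899902344, -101.74604797363281), (89.84554290771484, 90.81715393066406), 18.907371520996094) medz 0.021649652216523374
knob 65 ((524.6123046875, -478.6105041503906), (24.422870635986328, 12.369824409484863), 77.88783264160156) medz 0.08173358672782449
knob cloud [ 0.52499768 -0.47830729  0.08173359]
```

View pics/crop1.png

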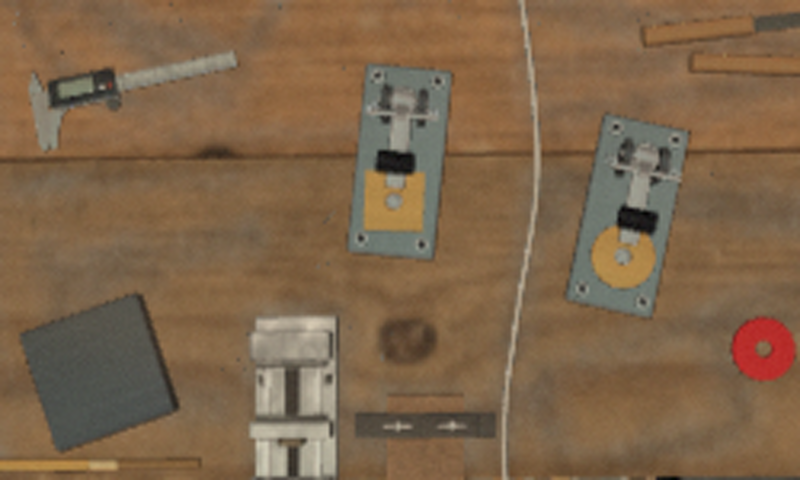

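The crop confirms the fixture: round blank at top-image (315,200), hinge end pointing up-right (+x, −y). Fixture yaw is about −13°, origin about (0.503, −0.4745), knob about (0.524, −0.479), and the sizes and heights agree. Next I hover over the knob.

```bash
python3 -m handwheel '-.399 .087 .06 0 0 .461;-.399 .087 .06 0 0 .461;-.399 .087 .06 0 0 .461;-.399 .087 .06 0 0 .461;-.399 .087 .06 0 0 .461;-.399 .087 .06 0 0 .461;-.399 .087 .06 0 0 .461;-.399 .087 .06 0 0 .461' 0.085
python3 -m handwheel '0 0 0 0 0 0'
cat > w.py <<'E'
from h import *
import sys
d=snap('wrist');save(d,'pics/%s.png'%sys.argv[1]);P=cloud(d);z=P[...,2]
hsv=cv2.cvtColor(d['color'],cv2.COLOR_RGB2HSV).astype(int);H,S,V=[hsv[...,i] for i in range(3)]
near=np.hypot(P[...,0]-.52,P[...,1]+.478)<.06
ax=np.array([.974,-.225])
for n,m in(('brass',(H>12)&(H<30)&(S>100)&(z>.028)&(z<.045)),('knob',(V<60)&(z>.068)&(z<.13))):
    m=m&near
    if m.sum()<30: print(n,'none',m.sum());continue
    r=cv2.minAreaRect((P[m][:,:2]*1000).astype(np.float32));print(n,m.sum(),r,'z',np.percentile(z[m],[5,50,95]))
    c,rad=cv2.minEnclosingCircle((P[m][:,:2]*1000).astype(np.float32));print('  circ',c,rad)
s=robot.get_state();print(s['tool_pos'],R.from_quat(s['tcp_rot']).as_matrix()[:,1],s['joint_positions'].round(2))
E
python3 w.py w1
```

```text
t: 1.1
tool_pos: [0.5264, -0.4769, 0.1686]
tcp_rot: [0.112, 0.994, 0.001, -0.001]
force: [0.1, -0.9, -0.9]
opening: 0.0854
t: 1.23
tool_pos: [0.526, -0.4768, 0.1682]
tcp_rot: [0.112, 0.994, 0.001, -0.002]
force: [-1.1, 0.0, 0.2]
opening: 0.0851
brass 1624 ((504.44122314453125, -471.555908203125), (44.99583435058594, 42.79625701904297), 76.35448455810547) z [0.03773272 0.03900063 0.04022195]
  circ (505.17236328125, -471.94775390625) 22.722789764404297
knob 566 ((525.8145751953125, -476.7477111816406), (24.324316024780273, 13.812325477600098), 77.19705963134766) z [0.07826304 0.08283191 0.08436101]
  circ (525.8861083984375, -476.82952880859375) 13.2493314743042
[ 0.52588199 -0.47688168  0.16815765] [0.2220759  0.97502598 0.00257618] [-0.46  0.46  0.02 -0.   -1.14 -1.33]
```

View pics/w1.png

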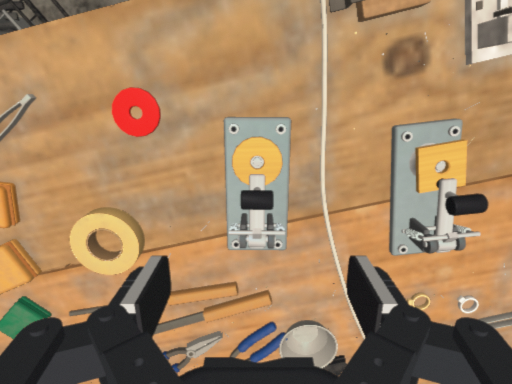

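The wrist view shows the round blank at (258,160) with its knob at (257,199), directly in line with the jaws. The red disc is at (136,111) and the twin fixture at right (430,185), both well clear. Wrist and top-camera measurements agree within 2 mm. Descending to pinch the knob.

```bash
python3 -m handwheel '0 -.001 .05 0 0 0;0 -.001 .09 0 0 0;0 -.001 .108 0 0 0;0 -.001 .108 0 0 0' 0.06
python3 -m handwheel '0 0 0 0 0 0;0 0 0 0 0 0;0 0 0 0 0 0;0 0 0 0 0 0;0 0 0 0 0 0' 0.015
python3 -c "
from h import *
d=snap('side');cv2.imwrite('pics/s1.png',cv2.resize(d['color'][140:320,190:390,::-1],None,fx=3,fy=3))"
```

```text
t: 1.78
tool_pos: [0.5243, -0.4779, 0.0595]
tcp_rot: [0.112, 0.994, 0.002, -0.003]
force: [0.5, 0.3, -0.2]
opening: 0.0601
t: 2.4
tool_pos: [0.5251, -0.478, 0.0617]
tcp_rot: [0.112, 0.994, 0.001, -0.001]
force: [-0.6, 3.1, 5.0]
opening: 0.0244
```

View pics/s1.png

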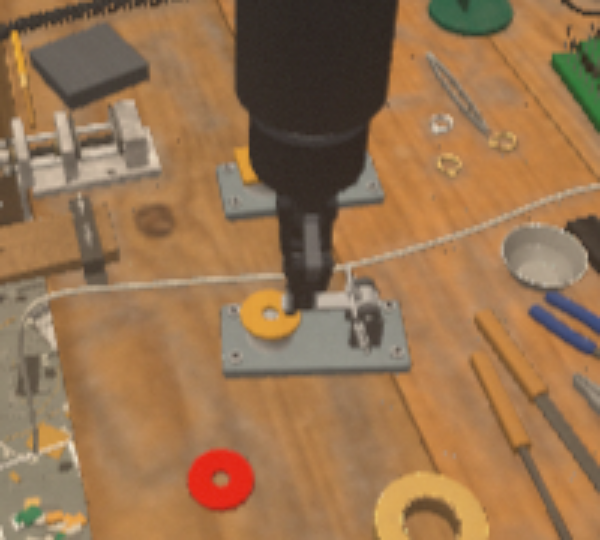

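Side view: the jaws pinch the black knob (crop ~305,300), the round blank is seated at (270,313), and the opening of 24 mm matches the 26 mm knob. Now the arc.

```bash
python3 -m handwheel '-.003 0 -.005 0 0 0;-.007 0 -.010 0 0 0;-.011 0 -.014 0 0 0;-.016 0 -.018 0 0 0;-.021 0 -.021 0 0 0;-.026 0 -.0235 0 0 0;-.026 0 -.0235 0 0 0'
```

```text
t: 3.32
tool_pos: [0.5508, -0.4838, 0.0854]
tcp_rot: [0.112, 0.994, 0.001, -0.002]
force: [-4.0, -0.2, -8.8]
opening: 0.0243
```

```bash
python3 -m handwheel '-.006 0 -.002 0 0 0;-.0115 0 -.0035 0 0 0;-.0175 0 -.0042 0 0 0;-.0234 0 -.0043 0 0 0;-.0295 0 -.0037 0 0 0;-.0353 0 -.0027 0 0 0;-.041 0 -.0007 0 0 0;-.0465 0 .0015 0 0 0'
python3 -m handwheel '0 0 0 0 0 0;-.007 0 .005 0 0 0;-.007 0 .005 0 0 0;-.007 0 .005 0 0 0'
```

```text
t: 4.32
tool_pos: [0.5986, -0.4949, 0.087]
tcp_rot: [0.111, 0.994, -0.0, 0.001]
force: [-0.3, 2.4, 4.7]
opening: 0.0234
t: 4.82
tool_pos: [0.6069, -0.4969, 0.0832]
tcp_rot: [0.111, 0.994, -0.001, 0.003]
force: [2.6, 1.7, 3.5]
opening: 0.0226
```

Release, then rise, then move back over the blank for a look.

```bash
python3 -m handwheel '0 0 0 0 0 0;0 0 0 0 0 0;0 0 0 0 0 0;0 0 -.03 0 0 0;0 0 -.08 0 0 0;.05 0 -.1 0 0 0;.09 0 -.1 0 0 0;.09 0 -.1 0 0 0' 0.06
python3 -m handwheel '0 0 0 0 0 0;0 0 0 0 0 0'
python3 w.py w2
python3 -c "
from h import *
d=snap('side');cv2.imwrite('pics/s2.png',cv2.resize(d['color'][140:320,190:390,::-1],None,fx=3,fy=3))"
python3 -c "
import cv2,numpy as np
a=cv2.imread('pics/w2.png');b=cv2.imread('pics/s2.png');b=cv2.resize(b,(427,384));cv2.imwrite('pics/m2.png',cv2.resize(np.hstack([a,b]),(800,327)))"
```

```text
t: 5.82
tool_pos: [0.5163, -0.4766, 0.1842]
tcp_rot: [0.112, 0.994, -0.001, 0.003]
force: [-0.1, -1.2, 0.5]
opening: 0.0601
t: 6.08
tool_pos: [0.5168, -0.4768, 0.184]
tcp_rot: [0.112, 0.994, -0.001, 0.003]
force: [0.2, -0.0, 0.5]
opening: 0.0602
brass 1602 ((505.1202087402344, -471.8031005859375), (44.812049865722656, 44.02582550048828), 76.77313995361328) z [0.03769397 0.03897565 0.04012278]
  circ (504.96734619140625, -472.0581359863281) 22.781417846679688
knob 78 ((576.9627685546875, -488.7579040527344), (8.247591972351074, 3.6875193119049072), 79.0937728881836) z [0.1021483  0.10655459 0.10941661]
  circ (577.4874877929688, -488.9180908203125) 4.188488006591797
[ 0.51689606 -0.47670268  0.18369759] [ 2.21578799e-01  9.75142209e-01 -7.13243238e-04] [-0.47  0.43  0.01 -0.   -1.15 -1.32]
```

View pics/m2.png

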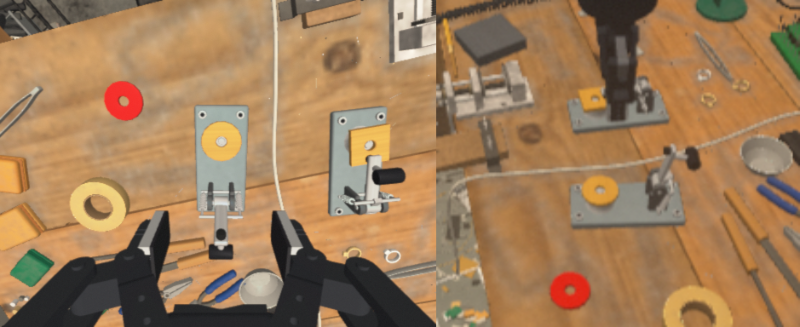

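The finger stands open, leaning back (wrist view ~220,235), and the blank is still seated at (221,141). Now I hover over the blank and measure how far the fingertips reach at that opening, since the jaws have to clear the block top when placing.

```bash
python3 -m handwheel '.0134 .001 .04 0 0 0;.0134 .001 .08 0 0 0;.0134 .001 .10 0 0 0;.0134 .001 .10 0 0 0' 0.056
python3 -m handwheel '0 0 0 0 0 0' 
python3 w.py w3
python3 - <<'E'
from h import *
s=robot.get_state();d=snap('wrist');P=cloud(d)
T=R.from_quat(s['tcp_rot']);Q=T.inv().apply(P.reshape(-1,3)-s['tool_pos']).reshape(P.shape)
m=(abs(Q[...,0])<.012)&(abs(Q[...,1])<.06)&(Q[...,2]<.012)&(Q[...,2]>-.03)&(d['depth']>0)
for sg in(-1,1):
    q=Q[m&(Q[...,1]*sg>0)];print(len(q));
    if len(q):print('z pct',np.percentile(q[:,2],[50,90,98,100]).round(4),'inner y',np.percentile(abs(q[:,1]),[2,50]).round(4))
d2=snap('top');P2=cloud(d2);print(s['opening'])
E
```

```text
t: 6.68
tool_pos: [0.5038, -0.4722, 0.081]
tcp_rot: [0.111, 0.994, 0.0, 0.001]
force: [-0.0, -0.3, 0.4]
opening: 0.056
t: 6.8
tool_pos: [0.5047, -0.4727, 0.0819]
tcp_rot: [0.111, 0.994, -0.0, 0.001]
force: [1.6, 0.2, 0.3]
opening: 0.056
brass 3242 ((505.1654052734375, -471.7159729003906), (44.73860168457031, 44.82954406738281), 76.1697998046875) z [0.03766688 0.03892173 0.03993087]
  circ (505.26275634765625, -471.7744140625) 22.982410430908203
knob 2799 ((503.4697570800781, -471.14874267578125), (94.18272399902344, 23.982038497924805), 77.45303344726562) z [0.09354629 0.11287521 0.12795435]
  circ (498.47332763671875, -470.0367431640625) 47.09157180786133
[ 0.50454165 -0.47256607  0.0817796 ] [2.21046731e-01 9.75263209e-01 1.27816919e-04] [-0.47  0.5  -0.13 -0.   -0.94 -1.32]
1062
z pct [-0.0206 -0.0108 -0.0071 -0.0053] inner y [0.0265 0.0277]
1062
z pct [-0.0206 -0.0109 -0.0074 -0.0049] inner y [0.0291 0.0305]
0.05573734220480487
```

Tips sit ~6 mm behind the nominal TCP at this opening, and the blank is centred within 1 mm. I grip the rim with the tips near the blank's underside (TCP z ≈ 0.028).

```bash
python3 -m handwheel '0 -.0005 .03 0 0 0;0 -.0005 .05 0 0 0;0 -.0005 .054 0 0 0;0 -.0005 .054 0 0 0;0 -.0005 .054 0 0 0'
python3 -m handwheel '0 0 0 0 0 0;0 0 0 0 0 0;0 0 0 0 0 0;0 0 0 0 0 0;0 0 0 0 0 0' 0.036
python3 -c "
from h import *
d=snap('side');cv2.imwrite('pics/s3.png',cv2.resize(d['color'][200:290,240:360,::-1],None,fx=5,fy=5))"
```

```text
t: 7.58
tool_pos: [0.5051, -0.4735, 0.0291]
tcp_rot: [0.111, 0.994, -0.0, 0.002]
force: [-0.2, 1.1, -0.9]
opening: 0.0561
t: 8.2
tool_pos: [0.5056, -0.4738, 0.0303]
tcp_rot: [0.111, 0.994, -0.001, 0.003]
force: [-0.6, 0.5, 6.4]
opening: 0.0424
```

View pics/s3.png

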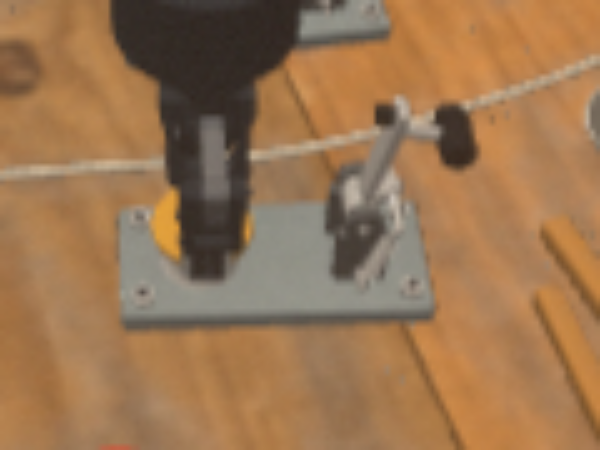

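The jaws hold the blank's rim (crop ~205,250), and the hold-down finger is up and back (~455,135). Lift straight up and check.

```bash
python3 -m handwheel '0 0 -.004 0 0 0;0 0 -.01 0 0 0;0 0 -.02 0 0 0;0 0 -.04 0 0 0;0 0 -.07 0 0 0;0 0 -.1 0 0 0;0 0 -.1 0 0 0;0 0 -.1 0 0 0'
python3 - <<'E'
from h import *
s=robot.get_state();d=snap('wrist');save(d,'pics/w4.png');P=cloud(d)
Q=R.from_quat(s['tcp_rot']).inv().apply(P.reshape(-1,3)-s['tool_pos']).reshape(P.shape)
hsv=cv2.cvtColor(d['color'],cv2.COLOR_RGB2HSV).astype(int);H,S,V=[hsv[...,i] for i in range(3)]
m=(H>12)&(H<30)&(S>100)&(abs(Q[...,2])<.03)&(abs(Q[...,0])<.05)
q=Q[m];print(s['opening'],len(q),q.mean(0),np.ptp(q,axis=0))
A=np.c_[q[:,:2],np.ones(len(q))];print('plane',np.linalg.lstsq(A,q[:,2],rcond=None)[0])
print(cv2.minEnclosingCircle((q[:,:2]*1000).astype(np.float32)))
E
```

```text
t: 9.25
tool_pos: [0.5049, -0.4733, 0.1303]
tcp_rot: [0.111, 0.994, -0.001, 0.003]
force: [0.5, -0.2, -1.0]
opening: 0.0423
0.04233419099217665 5561 [ 0.00191437  0.00127121 -0.00856091] [0.04573147 0.06943851 0.02580406]
plane [ 0.00762116  0.01117949 -0.00858971]
((6.501282691955566, 1.1412086486816406), 34.71935272216797)
```

View pics/w4.png

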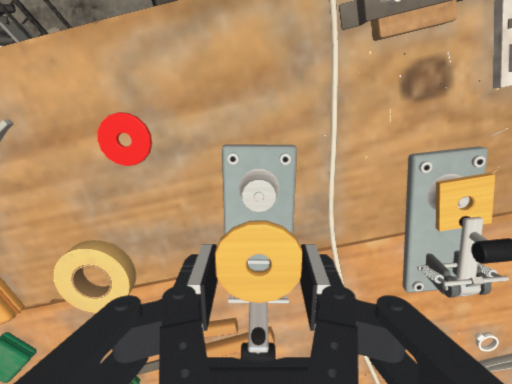

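The blank is gripped flat (~258,262 in the wrist view), the pedestal is empty, and the finger is still up. Carry it to above the block, aligning the jaws with the block's side.

```bash
python3 -m handwheel '.015 .033 -.02 0 0 -.06;.035 .076 -.02 0 0 -.13;.057 .124 -.02 0 0 -.2;.08 .172 -.02 0 0 -.275;.102 .22 -.02 0 0 -.35;.124 .269 -.02 0 0 -.42;.144 .311 -.02 0 0 -.49;.159 .345 -.02 0 0 -.55'
python3 -m handwheel '0 0 0 0 0 0;0 0 0 0 0 0'
cat > b.py <<'E'
from h import *
s=robot.get_state();d=snap('wrist');save(d,'pics/w5.png');P=cloud(d);z=P[...,2]
M=R.from_quat(s['tcp_rot']).as_matrix();print(s['tool_pos'],M.round(4).tolist(),s['opening'],s['joint_positions'].round(2))
m=((z>.015)&(z<.03)&(np.hypot(P[...,0]-.426,P[...,1]+.102)<.09)).astype(np.uint8)
n,l,st,ce=cv2.connectedComponentsWithStats(m);k=1+st[1:,4].argmax()
r=cv2.minAreaRect((P[l==k][:,:2]*1000).astype(np.float32));print('block',r,np.median(z[l==k]))
t=np.array([.4258,-.1017,s['tool_pos'][2]]);print('rel to block centre',rel(t,s))
E
python3 b.py
```

```text
t: 10.3
tool_pos: [0.4245, -0.1001, 0.1481]
tcp_rot: [-0.164, 0.986, -0.001, 0.002]
force: [0.8, 0.7, 0.5]
opening: 0.0425
t: 10.55
tool_pos: [0.4243, -0.1001, 0.1478]
tcp_rot: [-0.164, 0.986, -0.001, 0.001]
force: [0.5, 0.6, -1.8]
opening: 0.0421
[ 0.42430578 -0.10010646  0.14775822] [[-0.9459, -0.3244, 0.0029], [-0.3244, 0.9459, -0.0019], [-0.0021, -0.0028, -1.0]] 0.04213175554990859 [ 0.23  0.03 -0.61  0.   -0.92 -1.47]
block ((427.377685546875, -96.90638732910156), (89.30146789550781, 90.13360595703125), 18.961185455322266) 0.02294296790517175
rel to block centre [-8.96419543e-04 -1.99209158e-03  7.38992971e-06]
```

View pics/w5.png

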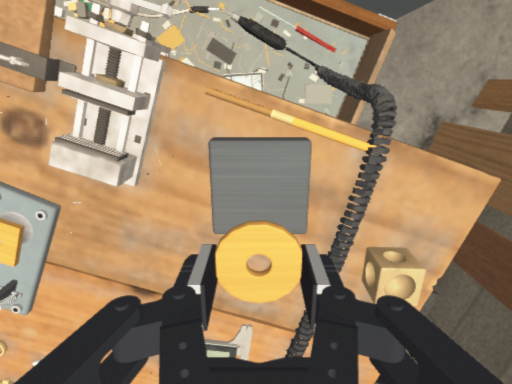

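The block (wrist view ~260,185) is directly under the line of descent, and the two cameras agree to within 4 mm against a 22 mm margin. Lowering.

```bash
python3 -m handwheel '-.002 0 .04 0 0 0;-.002 0 .08 0 0 0;-.002 0 .105 0 0 0;-.002 0 .118 0 0 0;-.002 0 .118 0 0 0;-.002 0 .118 0 0 0'
```

```text
t: 11.35
tool_pos: [0.4274, -0.1002, 0.0305]
tcp_rot: [-0.164, 0.986, -0.001, 0.002]
force: [-0.5, -1.0, -1.1]
opening: 0.0424
```

```bash
python3 -m handwheel '0 0 .004 0 0 0;0 0 .007 0 0 0;0 0 .009 0 0 0;0 0 .0098 0 0 0;0 0 .0098 0 0 0'
```

```text
t: 11.98
tool_pos: [0.4274, -0.1002, 0.0207]
tcp_rot: [-0.164, 0.986, -0.001, 0.002]
force: [-0.5, -0.3, -0.1]
opening: 0.0425
```

```bash
python3 -m handwheel '0 0 .0006 0 0 0;0 0 .0006 0 0 0'
python3 -m handwheel '0 0 0 0 0 0;0 0 0 0 0 0;0 0 0 0 0 0;0 0 -.01 0 0 0;0 0 -.05 0 0 0;0 0 -.1 0 0 0;0 0 -.13 0 0 0;0 0 -.13 0 0 0' 0.056
python3 -m handwheel '0 -.06 0 0 0 0;0 -.12 0 0 0 0;0 -.18 0 0 0 0;0 -.2 0 0 0 0;0 -.2 0 0 0 0'
python3 - <<'E'
from h import *
d=snap('top');e=snap('side');c=d['color'];P=cloud(d);z=P[...,2]
a=cv2.resize(c[120:270,120:370,::-1],(500,300));b=cv2.resize(e['color'][140:290,170:380,::-1],(420,300))
cv2.imwrite('pics/f.png',cv2.resize(np.hstack([a,b]),(800,261)))
hsv=cv2.cvtColor(c,cv2.COLOR_RGB2HSV).astype(int);H,S,V=[hsv[...,i] for i in range(3)]
m=(H>12)&(H<30)&(S>100)&(z>.02)&(np.hypot(P[...,0]-.426,P[...,1]+.102)<.07)
q=P[m];print(len(q),cv2.minEnclosingCircle((q[:,:2]*1000).astype(np.float32)),np.percentile(q[:,2],[5,50,95]))
A=np.c_[q[:,:2],np.ones(len(q))];print('plane',np.linalg.lstsq(A,q[:,2],rcond=None)[0])
E
```

```text
t: 12.22
tool_pos: [0.4275, -0.1002, 0.0205]
tcp_rot: [-0.164, 0.986, -0.001, 0.002]
force: [-1.0, 0.3, 6.2]
opening: 0.0425
t: 13.22
tool_pos: [0.4286, -0.0997, 0.1535]
tcp_rot: [-0.164, 0.986, -0.001, 0.005]
force: [-0.2, -0.1, -0.8]
opening: 0.0559
t: 13.85
tool_pos: [0.4927, -0.2898, 0.153]
tcp_rot: [-0.163, 0.987, -0.001, 0.004]
force: [0.1, 0.7, -0.3]
opening: 0.0559
893 ((426.86163330078125, -107.22697448730469), 68.98457336425781) [0.02560725 0.58436347 0.64839469]
plane [ -1.41737466 -12.739412    -0.45395798]
```

View pics/f.png

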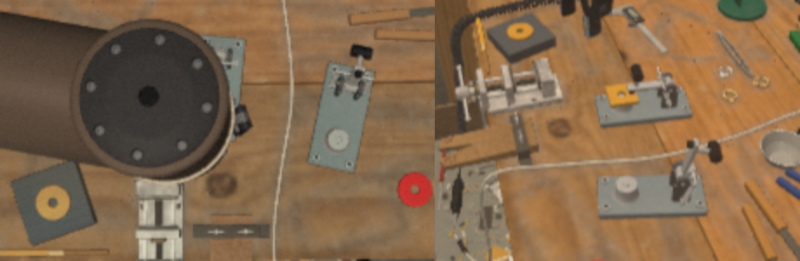

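The blank lies in the middle of the block (52,202 in the left view), finger A is up with its pedestal empty, and the twin is untouched. The numeric mask picked up the arm, so I redo it with a height limit, then hand in.

```bash
python3 - <<'E'
from h import *
d=snap('top');c=d['color'];P=cloud(d);z=P[...,2]
hsv=cv2.cvtColor(c,cv2.COLOR_RGB2HSV).astype(int);H,S,V=[hsv[...,i] for i in range(3)]
m=(H>12)&(H<30)&(S>100)&(z>.02)&(z<.05)&(np.hypot(P[...,0]-.426,P[...,1]+.102)<.05)
q=P[m];print(len(q),cv2.minEnclosingCircle((q[:,:2]*1000).astype(np.float32)),np.percentile(q[:,2],[5,50,95]))
A=np.c_[q[:,:2],np.ones(len(q))];print('plane',np.linalg.lstsq(A,q[:,2],rcond=None)[0])
if np.hypot(*(q[:,:2].mean(0)-[.4258,-.1017]))<.012 and abs(np.median(q[:,2])-.028)<.003: print(robot.finish_job())
E
```

```text
298 ((427.5485534667969, -99.36128997802734), 23.419713973999023) [0.02444419 0.02773981 0.03065732]
plane [-0.00021172  0.00045198  0.02785305]
the job is handed in; nothing more can be done
None
```

The job is done and handed in at about 14 s of robot time. I pinched the black knob on the round-blank fixture and took it round its arc until the finger flipped. I checked in the images that the finger stayed up with the blank still on its stub. Then I lifted the blank by its edge and laid it on the steel block.

**Final checks (top and side cameras):**
- **Blank:** its centre is about 3 mm from the block's centre. Its top is at 27.7 mm against 28 mm expected, and it lies level.
- **Fixture:** finger A is up and its pedestal is empty. The twin fixture and the red disc look untouched.
- **Robot:** it is clear of everything. The largest wrist force reported at the end of any move was about 10 N.

**What disagreed or failed:**
- The two cameras put the block's centre about 5 mm apart, against a margin of 22 mm.
- The gripper reported 42 mm on the 46 mm blank, which I put down to the fingertips flexing.
- My first numeric check of the placement was spoiled because it picked up the arm, so I repeated it with a height limit.

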